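# Clear the lathe's trip at its two-button reset station

### The arm

A 6-joint arm with a two-finger parallel gripper is mounted at the origin on the work surface. World frame = base frame: x ahead of the robot, y to its left, z up, the work surface at z = 0. Lengths are in m, angles in rad, forces in N, time in s.
With the tool pointing down it reaches from about 0.375 to 0.925 m from the base axis. Payload 5.7 kg.
Tool frame: the origin (TCP) lies midway between the tips of the shut fingers; the grasp point (between the pads) lies 19 mm behind it; x points along the fingers, y is the direction in which the jaws open and shut, and the axes are right-handed (so a half turn about x gives the same grasp; the last joint's range is limited). The gripper opens to 88 mm and grips with 3 to 60 N. Pads are 20 mm wide; open, the fingers measure 115 mm over their backs; the gripper's body (75 mm by 178 mm) begins 61 mm behind the grasp point.
Start: joints at [1.228, 0.359, 1.51, -0, 1.272, -0.115], TCP at [0.135, 0.584, 0.192] pointing down, gripper open.
Joint ranges: [-2.97, 2.97], [-1.01, 2.36], [0.21, 2.38], [-0.96, 4.11], [0.2, 2.71], [-2.98, 2.98]. Speed limits (rad/s): [2.39, 2.39, 3.14, 3.14, 3.14, 3.14].

### API

Orientations are given as a unit quaternion [w, x, y, z].
In Python, from bench import arm, vision gives the robot as it stands.
- The arm moves only by the tool send_rows, never from a script. Its argument "commands" is a list of rows, each an object with "offset": the shift along the tool's x, y, z in m, a list of three; "rotation": the turn, a rotation vector about the tool's x, y, z in degrees, a list of three. In form: [{"offset": [x, y, z], "rotation": [ax, ay, az]}, ...]. A call has 1 to 10 rows; each row is the pose to reach, as a shift and turn from the pose commanded when the call began, along the tool's axes at that moment; what a row does not reach only later rows make up. A row lasts 1/12 s, in which the tool goes at most 41.7 mm and 7.16 degrees, less where a joint would pass 70% of its speed; a pose out of reach is approached as far as the arm can. A call with a gripper value outside its range is refused whole. "grip" is the closure in counts, from 0 (fully open) to 255 (shut), set as the call begins (left out, the last holds). The fingers move at their own pace and stop on an object; "grip_force" is the grip in N (left out, the last holds). Time passes only in rows, so rows that repeat a pose let the fingers close. It gives the time, the measured TCP pose, the force and the opening at its end, in the units of the state.
- arm.observe(): the state, without advancing time (a new reading comes with each control period).
- vision.grab_frame(name): name is "side" or "top"; returns a dict with "color" (420x560x3 uint8, red, green, blue), "K" (3x3 intrinsics, pixels), "extrinsics" (4x4, takes a point from world to camera coordinates). Camera axes: x right, y up, looking along -z (the intrinsics and any distortion apply to the point x, -y, -z); pixel columns grow to the right and rows downward; lengths in m; the calibration is good to about 2 mm. A picture is of the moment at which its call begins. There is no depth.
- arm.finish_job(): hands the job in, once; it reports no verdict.
The state is a dict: "t": time; "joint_positions": joint angles; "joint_vel": joint speeds; "joint_efforts": joint torques, N m; "tcp_pos": TCP position; "eef_rot": TCP orientation; "contact_force": force on the tool from outside, world axes, zero at the start; "wrist_torque": the same for the moment, N m; "gripper_width": finger opening in m.
Only numpy, scipy, OpenCV 4.12 (cv2) and the standard library are available. Lean on these libraries where they do the work, as an engineer would, in place of code of your own. Each camera call takes 0.05 s, during which the arm holds its last target. There are 200 camera calls.

### The job

The lathe has tripped and must be reset at the grey station with the two green buttons: push its clear shutter fully open, away from the robot, by the yellow tab, then press both green buttons together, one with each fingertip, keep them fully down for at least three seconds, and let them come up again. Never push one green button down without the other, and finish with the shutter left open. Leave the blue extractor station and the loose things lying about alone; nothing is to be picked up.

Things in the scene. Friction and masses are not known exactly. Their poses are not given: they have to be found in the camera images.
- lathe_station: Lathe's reset station: fixed GREY box 160 (x) x 150 (y) x 50 mm tall, turned up to 0.45 rad. Origin: centre of its underside; z up, x away from the robot. On its flat top two GREEN buttons, 26 mm diameter, at x = -25, y = +30 and -30 mm, their tops 10 mm above the box top (3 mm when fully down). Rails 6 mm thick, 18 mm tall along x at y = +-62.5. A clear sliding shutter covers the buttons at first
- lathe_shutter (a joint): Opening of the lathe station's shutter, m: at most 0.012 at the start, 0.060 fully open (hard stop), both buttons then free. Clear plate 50 (x) x 116 (y) x 3 mm, top 17 mm above the box top, with an upright YELLOW tab on its near edge; slides along station +x (away from the robot). At joint 0 it spans station x = -50 to 0 mm. Resists with about 1.5 N, stays where left
- lathe_tab_top (a point): Middle of the top edge of the yellow tab of the lathe station's shutter, 93 mm above the table; moves with the shutter. The tab is 6 mm thick along station x, 80 mm long along station y and rises 26 mm above the shutter plate. Push its near face, 3 mm nearer the robot than this point
- lathe_left (a joint): Travel of the green button at the station's +y side, in m: 0 = up, 0.007 = fully down (hard stop). Spring return, 1.2 N to start moving, 4 N fully down
- lathe_right (a joint): Travel of the green button at the station's -y side; values and spring as lathe_left
- lathe_left_top (a point): Centre of the top of the green button at station +y; 60 mm above the table when up; moves down with the button
- lathe_right_top (a point): Centre of the top of the green button at station -y; 60 mm above the table when up; moves down with the button
- extractor_station: Station of the dust extractor, to be left alone: same size and build (yellow tab, clear shutter) but BLUE box and RED buttons. Origin: centre of its underside. Which of the two stations is on the left varies
- extractor_shutter (a joint): Opening of the extractor station's shutter, m, 0 to 0.060; up to 0.012 at the start; leave it as it is
- extractor_left (a joint): Travel of the extractor station's red button at +y, m, 0 = up, 0.007 = down; leave it alone
- extractor_right (a joint): Travel of the extractor station's red button at -y, m, 0 = up, 0.007 = down; leave it alone
- finial: Bystander: small turned wooden finial standing up, 32 mm diameter, 66 mm tall; origin: centre of its underside
- sanding_block: Bystander: cork sanding block lying flat, 70 x 45 x 30 mm; origin: centre of its underside
- gouge: Bystander: turning gouge with a wooden handle, about 380 mm long, 28 mm thick, lying on the table beyond the stations; origin near its middle
- turned_bowl: Bystander: dark turned wooden bowl, 120 mm across, 50 mm tall; origin: centre of its underside
- mug: Bystander: blue ceramic mug, 80 mm diameter, 90 mm tall; origin: centre of its underside
- glue_bottle: Bystander: white glue bottle with an orange cap, 52 mm diameter, 130 mm tall; origin: centre of its underside
- spindle_blank: Bystander: light wooden cylinder standing up, 60 mm diameter, 70 mm tall; origin: centre of its underside

How it is judged:
On the way, in this order (a step that is already met when the one before it is completed fails the run):
1. the lathe station's shutter is fully open and both its buttons are up (value of joint lathe_shutter above 0.053 m and value of joint each of lathe_left, lathe_right below 0.002 m), for 0.1 s.
2. both green buttons are held down together by the fingers, for three seconds, with the shutter open (value of joint each of lathe_left, lathe_right above 0.005 m and value of joint lathe_shutter above 0.053 m and contact force between the fingers and lathe_station above 3 N), for 2.8 s.
3. both green buttons have been let up (value of joint each of lathe_left, lathe_right below 0.0015 m), for 0.2 s.
At the end, for the whole second after the job is handed in: The lathe station's shutter stands at least 53 mm open of 60; both green buttons, after being held at least 5 mm down together for 2.8 s by the fingers, are up (within 1.5 mm); the extractor station's shutter and buttons are as they were; every loose thing lies within 30 mm of its start (all of step 3 and value of joint lathe_shutter above 0.053 m and value of joint extractor_shutter below 0.02 m and value of joint each of extractor_left, extractor_right below 0.0015 m and distance of each of finial, sanding_block, gouge, turned_bowl, mug, glue_bottle, spindle_blank from where it was at the start of the episode below 0.03 m); the robot touches nothing.
It fails at once if one green button is pushed down (over 5 mm) while the other is up (under 2 mm) ((value of joint lathe_left above 0.005 m and value of joint lathe_right below 0.002 m) or (value of joint lathe_right above 0.005 m and value of joint lathe_left below 0.002 m)).
It fails at once if the extractor station is operated: a red button pushed over 4 mm or its shutter opened beyond 20 mm (value of joint any of extractor_left, extractor_right above 0.004 m or value of joint extractor_shutter above 0.02 m).
It fails at once if a loose thing is lifted, carried or knocked more than 30 mm from its place (distance of any of finial, sanding_block, gouge, turned_bowl, mug, glue_bottle, spindle_blank from where it was at the start of the episode above 0.03 m).
It also fails if it takes over 42 s, if anything falls off the work surface, if the arm or the gripper's body presses on something with over 40 N, if the wrist force passes 120 N, or if a joint passes its speed limit or range.

## Working session

There is one attempt and no reset: what is moved stays moved. The work goes in short steps, Python scripts to look and compute and a tool call to move; the robot and the scene stay as the last step left them, time stands still between calls to the robot, and variables do not carry over. Pictures are saved under pics/ and viewed, about 8 in all and at most 12, crops included, and the job is handed in when it is done.

Besides the shell and the picture viewer there is one more tool, called after "Request:" by a JSON object that holds its "op" and its "data", one argument or row to a line. send_rows: Moves the arm, as the interface text tells. Its arguments: {"type":"object","properties":{"commands":{"type":"array","items":{"type":"object","properties":{"offset":{"type":"array","items":{"type":"number"}},"rotation":{"type":"array","items":{"type":"number"}}}}},"grip":{"type":"number"},"grip_force":{"type":"number"}},"required":["commands"]}

```bash
mkdir -p pics
cat > h.py <<'E'
import numpy as np, cv2
from bench import arm, vision
def grab(n,f):
    d=vision.grab_frame(n); cv2.imwrite(f,d["color"][:,:,::-1]); np.savez(f[:-4]+".npz",**{k:np.array(d[k]) for k in("K","extrinsics")}); 
    return d
def ray(f,u,v,z):
    c=np.load(f[:-4]+".npz");K=c["K"];E=c["extrinsics"];R=E[:3,:3];t=E[:3,3]
    p=np.linalg.inv(K)@[u,v,1]; d=R.T@np.array([p[0],-p[1],-p[2]]); o=-R.T@t
    return o+d*(z-o[2])/d[2]
def proj(f,P):
    c=np.load(f[:-4]+".npz");K=c["K"];E=c["extrinsics"];q=E[:3,:3]@np.array(P)+E[:3,3]
    p=K@[q[0],-q[1],-q[2]]; return p[:2]/p[2]
E
python3 - <<'E'
from h import *
for n in("top","side"):
    d=grab(n,f"pics/{n}0.png"); print(d.keys(),d["K"],d["extrinsics"])
print(arm.observe())
a=cv2.imread("pics/top0.png");cv2.imwrite("pics/top0b.png",cv2.resize(a,(800,600),interpolation=cv2.INTER_CUBIC))
a=cv2.imread("pics/side0.png");cv2.imwrite("pics/side0b.png",cv2.resize(a,(800,600),interpolation=cv2.INTER_CUBIC))
E
```

```text
dict_keys(['color', 'K', 'extrinsics']) [[420.62153076   0.         281.62139677]
 [  0.         420.62153076 211.43159143]
 [  0.           0.           1.        ]] [[-0.00706873 -0.99945233  0.03232766 -0.01506638]
 [ 0.98708301 -0.00179953  0.16019955 -0.63038996]
 [-0.16005364  0.03304249  0.98655513 -1.06231003]
 [ 0.          0.          0.          1.        ]]
dict_keys(['color', 'K', 'extrinsics']) [[389.44567954   0.         273.50221375]
 [  0.         389.44567954 211.60689276]
 [  0.           0.           1.        ]] [[ 0.97966521 -0.20005505 -0.01529884 -0.57915937]
 [ 0.15794706  0.72194463  0.67368292 -0.1525247 ]
 [-0.12372876 -0.66240013  0.73886214 -0.93233887]
 [ 0.          0.          0.          1.        ]]
{'t': 0.1, 'joint_positions': array([ 1.22792783e+00,  3.59402420e-01,  1.51129042e+00,  1.14699128e-05,
        1.27246693e+00, -1.15134486e-01]), 'joint_vel': array([-0.00068806, -0.00297486, -0.00037138, -0.00010599, -0.00047998,
       -0.00031529]), 'joint_efforts': array([-4.49911395e-04, -5.16353023e+01, -2.71407062e+01,  6.75746240e-02,
        2.73692014e-02, -1.34135288e-05]), 'tcp_pos': array([0.13526994, 0.58389883, 0.19172472]), 'eef_rot': array([ 0.70239777,  0.0798047 ,  0.70265686, -0.08088213]), 'contact_force': array([ 0.14754807, -0.01448253,  0.03109675]), 'wrist_torque': array([-0.00171135,  0.01850147,  0.04409366]), 'gripper_width': 0.08823052424777564}
```

View pics/top0b.png

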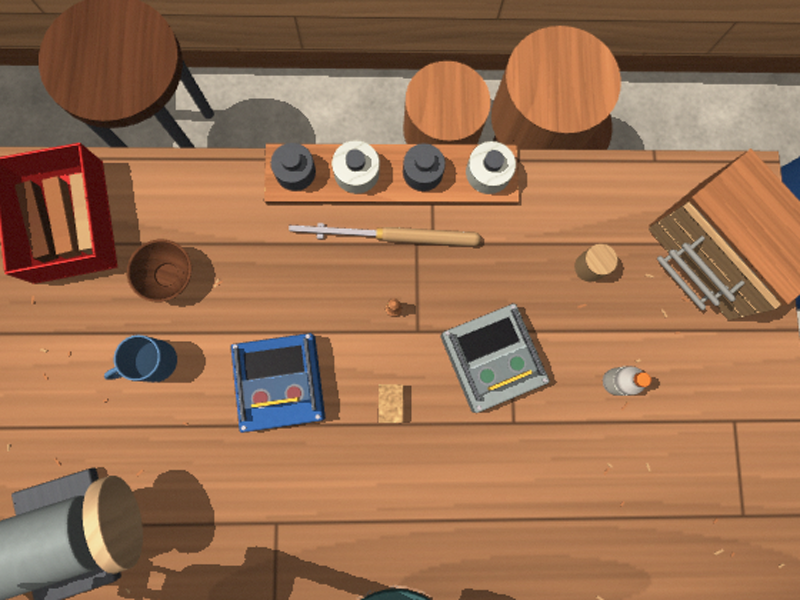

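View pics/side0b.png

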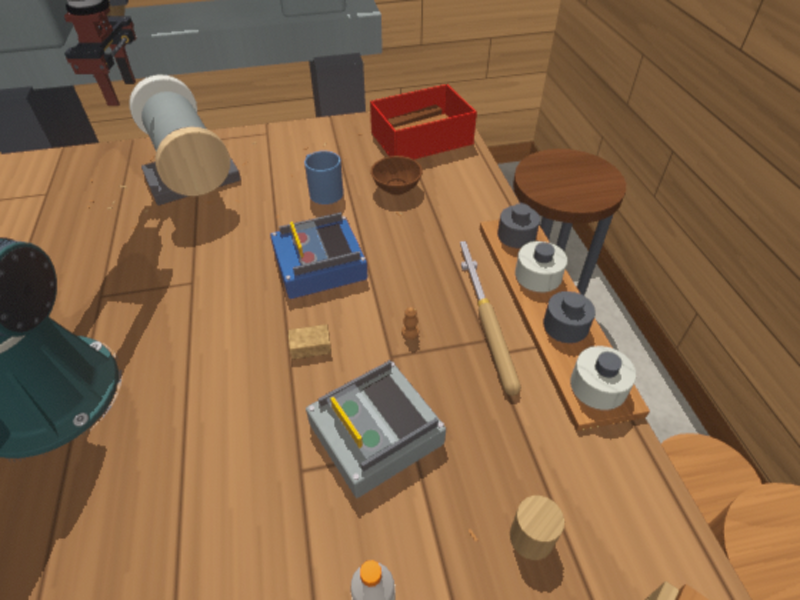

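The grey station is at about (497,358) in the 800-px top view, with its buttons at (487,376) and (517,363). The blue station is to its left, and the arm is at far left, clear of everything. I'll enlarge the grey station next.

Run:
```python
from h import *
a=cv2.imread("pics/top0.png")[205:295,300:394];b=cv2.imread("pics/side0.png")[250:350,208:318]
a=cv2.resize(a,None,fx=4.2,fy=4.2,interpolation=cv2.INTER_CUBIC);b=cv2.resize(b,None,fx=3.6,fy=3.6,interpolation=cv2.INTER_CUBIC)
c=np.zeros((400,800,3),np.uint8);c[:a.shape[0],:a.shape[1]]=a;c[:b.shape[0],400:400+b.shape[1]]=b[:,:400]
cv2.imwrite("pics/crop.png",c)
f="pics/top0.png"
im=cv2.imread(f)[205:295,300:394]; h=cv2.cvtColor(im,cv2.COLOR_BGR2HSV)
g=cv2.inRange(h,(50,50,60),(85,255,255));n,l,s,ce=cv2.connectedComponentsWithStats(g)
for i in range(1,n):
    if s[i,4]>20: u,v=ce[i]+[300,205];print("green",s[i,4],u,v,ray(f,u,v,.06))
y=cv2.inRange(h,(22,150,120),(35,255,255));m=cv2.moments(y,True);u=m['m10']/m['m00']+300;v=m['m01']/m['m00']+205
print("yellow",m['m00'],u,v,ray(f,u,v,.09))
pts=cv2.findNonZero(y);print(cv2.minAreaRect(pts))
```

```text
green 74 361.5945945945946 253.97297297297297 [ 0.51647861 -0.2247533   0.06      ]
green 72 340.55555555555554 262.77777777777777 [ 0.49406755 -0.16912322  0.06      ]
yellow 60.0 357.3333333333333 265.68333333333334 [ 0.48540731 -0.20614527  0.09      ]
((57.29586410522461, 60.71006393432617), (1.8461540937423706, 30.4615421295166), 67.38013458251953)
```

View pics/crop.png

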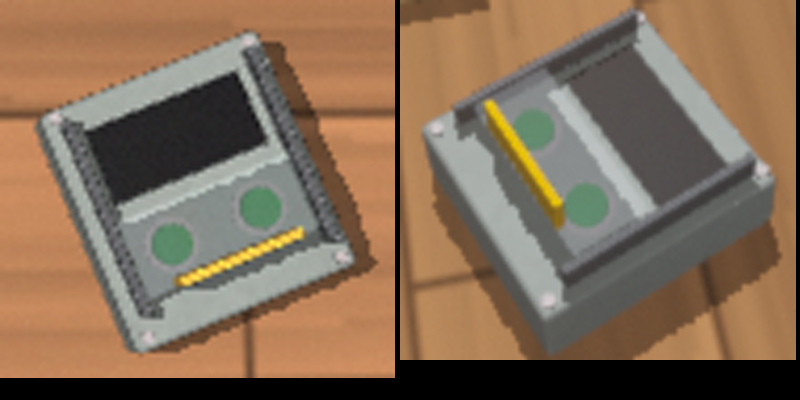

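```bash
cat >> h.py <<'E'
from scipy.spatial.transform import Rotation as Ro
YAW=np.arctan2(.0224,.0556); B=np.array([.5053,-.1970])  # station yaw, mid of buttons
ex=np.array([np.cos(YAW),np.sin(YAW)])
def R0(): q=arm.observe()["eef_rot"]; return Ro.from_quat(q[[1,2,3,0]])
def target(yaw,flip=1):
    y=flip*np.array([-np.sin(yaw),np.cos(yaw),0]);x=np.array([0,0,-1.]);return Ro.from_matrix(np.c_[x,y,np.cross(x,y)])
def rel(p,Rt):
    o=arm.observe();R=R0();return np.round(R.inv().apply(np.array(p)-o["tcp_pos"]),4),np.round((R.inv()*Rt).as_rotvec(degrees=True),2)
E
python3 - <<'E'
from h import *
print(np.degrees(YAW),ex)
for n,P in dict(L=[.4941,-.1691,.06],R=[.5165,-.2248,.06],T=[.4854,-.2061,.093]).items():
    u=proj("pics/side0.png",P);print(n,u,(u-[208,250])*3.6+[400,0])
print(R0().as_matrix().round(3))
for f in(1,-1):
  print(f)
  for p in ([.42,.35,.19],[.5,0.05,.19]): print(rel(p,target(YAW,f)))
  p=[*(B-.060*ex),.13];print(p,rel(p,target(YAW,f)))
E
```

```text
21.943406170884938 [0.92755342 0.37369059]
L [244.56794462 284.24699783] [531.64460064 123.28919217]
R [259.38534297 305.12036813] [584.98723468 198.43332526]
T [241.92683229 291.75458811] [522.13659624 150.31651719]
[[-0.001  0.226  0.974]
 [-0.001  0.974 -0.226]
 [-1.    -0.002 -0.   ]]
1
(array([ 0.0019, -0.1636,  0.3302]), array([-34.99,  -0.04,   0.08]))
(array([ 0.0023, -0.4378,  0.4759]), array([-34.99,  -0.04,   0.08]))
[np.float64(0.44964679483822234), np.float64(-0.21942143517309026), 0.13] (array([ 0.0627, -0.7115,  0.4876]), array([-34.99,  -0.04,   0.08]))
-1
(array([ 0.0019, -0.1636,  0.3302]), array([1.4501e+02, 1.1000e-01, 5.0000e-02]))
(array([ 0.0023, -0.4378,  0.4759]), array([1.4501e+02, 1.1000e-01, 5.0000e-02]))
[np.float64(0.44964679483822234), np.float64(-0.21942143517309026), 0.13] (array([ 0.0627, -0.7115,  0.4876]), array([1.4501e+02, 1.1000e-01, 5.0000e-02]))
```

Request:
{"op": "send_rows", "data": {
  "commands": [
    {"offset": [0, -0.016, 0.033], "rotation": [-4, 0, 0]},
    {"offset": [0, -0.033, 0.066], "rotation": [-8, 0, 0]},
    {"offset": [0, -0.05, 0.1], "rotation": [-12, 0, 0]},
    {"offset": [0, -0.066, 0.133], "rotation": [-16, 0, 0]},
    {"offset": [0, -0.083, 0.166], "rotation": [-20, 0, 0]},
    {"offset": [0, -0.1, 0.2], "rotation": [-24, 0, 0]},
    {"offset": [0, -0.116, 0.233], "rotation": [-28, 0, 0]},
    {"offset": [0, -0.133, 0.266], "rotation": [-32, 0, 0]},
    {"offset": [0, -0.15, 0.3], "rotation": [-35, 0, 0]},
    {"offset": [0, -0.164, 0.33], "rotation": [-35, 0, 0]}
  ],
  "grip": 120
}}

```text
t: 0.93
tcp_pos: [0.4211, 0.3482, 0.1922]
eef_rot: [0.694, -0.136, 0.694, 0.135]
contact_force: [0.1, -0.2, 0.8]
gripper_width: 0.0467
```

Run:
```python
from h import *
o=arm.observe();print(o["t"],o["tcp_pos"],o["gripper_width"],o["joint_positions"],o["contact_force"])
p=[*(B-.060*ex),.15];print(rel([.5,0.05,.19],target(YAW)),rel(p,target(YAW)))
```

```text
0.9333 [0.42113707 0.34818332 0.19218826] 0.046690283377555666 [ 5.64752158e-01  2.82737001e-01  1.62598019e+00 -4.56868635e-04
  1.23354438e+00 -1.39139750e+00] [ 0.06273538 -0.24786731  0.77779313]
(array([ 0.0024, -0.306 , -0.039 ]), array([ 0.14, -0.03,  0.03])) (array([ 0.0426, -0.5366, -0.187 ]), array([ 0.14, -0.03,  0.03]))
```

Request:
{"op": "send_rows", "data": {
  "commands": [
    {"offset": [0, -0.037, -0.013]},
    {"offset": [0, -0.074, -0.026]},
    {"offset": [0, -0.111, -0.039]},
    {"offset": [0, -0.148, -0.052]},
    {"offset": [0, -0.185, -0.065]},
    {"offset": [0, -0.222, -0.078]},
    {"offset": [0, -0.259, -0.091]},
    {"offset": [0, -0.296, -0.104]},
    {"offset": [0, -0.333, -0.117]},
    {"offset": [0, -0.37, -0.13]}
  ]
}}

```text
schema error: expected keys offset, rotation
```

Request:
{"op": "send_rows", "data": {
  "commands": [
    {"offset": [0, -0.035, -0.012]},
    {"offset": [0.005, -0.07, -0.024]},
    {"offset": [0.01, -0.105, -0.036]},
    {"offset": [0.02, -0.135, -0.047]},
    {"offset": [0.032, -0.16, -0.055]},
    {"offset": [0.042, -0.167, -0.057]},
    {"offset": [0.042, -0.167, -0.057]},
    {"offset": [0.042, -0.167, -0.057]}
  ]
}}

```text
schema error: expected keys offset, rotation
```

Run:
```python
from h import *
o=arm.observe();print(o["t"],o["tcp_pos"],o["gripper_width"],o["joint_positions"],o["contact_force"])
p=[*(B-.050*ex),.078];print(rel(p,target(YAW)))
for n in("top","side"): grab(n,f"pics/{n}1.png")
a=cv2.imread("pics/top1.png")[195:315,290:410];b=cv2.imread("pics/side1.png")[220:340,190:310]
cv2.imwrite("pics/c1.png",cv2.resize(np.hstack([a,b]),(800,400),interpolation=cv2.INTER_CUBIC))
```

```text
0.9333 [0.42113707 0.34818332 0.19218826] 0.046690283377555666 [ 5.64752158e-01  2.82737001e-01  1.62598019e+00 -4.56868635e-04
  1.23354438e+00 -1.39139750e+00] [ 0.06273538 -0.24786731  0.77779313]
(array([ 0.1146, -0.5366, -0.177 ]), array([ 0.14, -0.03,  0.03]))
```

View pics/c1.png

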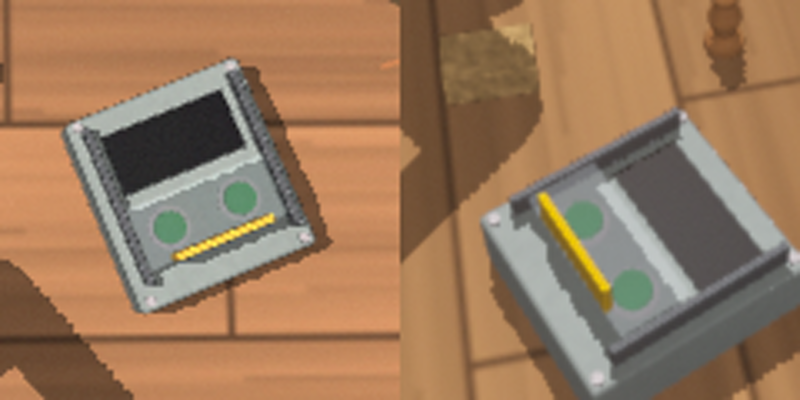

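The moves were refused because the rows need the rotation key, so the arm hasn't moved. The picture shows the station unchanged (left half: buttons at (170,228) and (240,198)). I'll resend.

Request:
{"op": "send_rows", "data": {
  "commands": [
    {"offset": [0, -0.037, -0.013], "rotation": [0, 0, 0]},
    {"offset": [0, -0.074, -0.026], "rotation": [0, 0, 0]},
    {"offset": [0, -0.111, -0.039], "rotation": [0, 0, 0]},
    {"offset": [0, -0.148, -0.052], "rotation": [0, 0, 0]},
    {"offset": [0, -0.185, -0.065], "rotation": [0, 0, 0]},
    {"offset": [0, -0.222, -0.078], "rotation": [0, 0, 0]},
    {"offset": [0, -0.259, -0.091], "rotation": [0, 0, 0]},
    {"offset": [0, -0.296, -0.104], "rotation": [0, 0, 0]},
    {"offset": [0, -0.333, -0.117], "rotation": [0, 0, 0]},
    {"offset": [0, -0.37, -0.13], "rotation": [0, 0, 0]}
  ]
}}

```text
t: 1.87
tcp_pos: [0.4369, -0.0425, 0.1924]
eef_rot: [0.694, -0.135, 0.694, 0.135]
contact_force: [0.8, -0.1, 0.3]
gripper_width: 0.0465
```

Request:
{"op": "send_rows", "data": {
  "commands": [
    {"offset": [0, -0.035, -0.012], "rotation": [0, 0, 0]},
    {"offset": [0.005, -0.07, -0.024], "rotation": [0, 0, 0]},
    {"offset": [0.01, -0.105, -0.036], "rotation": [0, 0, 0]},
    {"offset": [0.02, -0.135, -0.047], "rotation": [0, 0, 0]},
    {"offset": [0.032, -0.16, -0.055], "rotation": [0, 0, 0]},
    {"offset": [0.042, -0.167, -0.057], "rotation": [0, 0, 0]},
    {"offset": [0.042, -0.167, -0.057], "rotation": [0, 0, 0]},
    {"offset": [0.042, -0.167, -0.057], "rotation": [0, 0, 0]}
  ]
}}

```text
t: 2.53
tcp_pos: [0.4463, -0.2161, 0.1497]
eef_rot: [0.694, -0.133, 0.695, 0.135]
contact_force: [-0.2, 0.0, 0.3]
gripper_width: 0.0467
```

Run:
```python
from h import *
o=arm.observe();print(o["t"],o["tcp_pos"],o["gripper_width"],o["joint_positions"],o["contact_force"])
p=[*(B-.050*ex),.078];print(rel(p,target(YAW)))
for n in("top","side"): grab(n,f"pics/{n}2.png")
a=cv2.imread("pics/top2.png")[195:315,290:410];b=cv2.imread("pics/side2.png")[220:340,190:310]
cv2.imwrite("pics/c2.png",cv2.resize(np.hstack([a,b]),(800,400),interpolation=cv2.INTER_CUBIC))
```

```text
2.5333 [ 0.44629969 -0.21614221  0.14966941] 0.046661167648603646 [-5.90933936e-01  2.58593133e-01  1.78120482e+00  7.09895815e-04
  1.10495260e+00 -2.54443105e+00] [-0.1845553   0.01628225  0.34209615]
(array([ 0.0716, -0.0045,  0.012 ]), array([-0.03, -0.07, -0.17]))
```

View pics/c2.png

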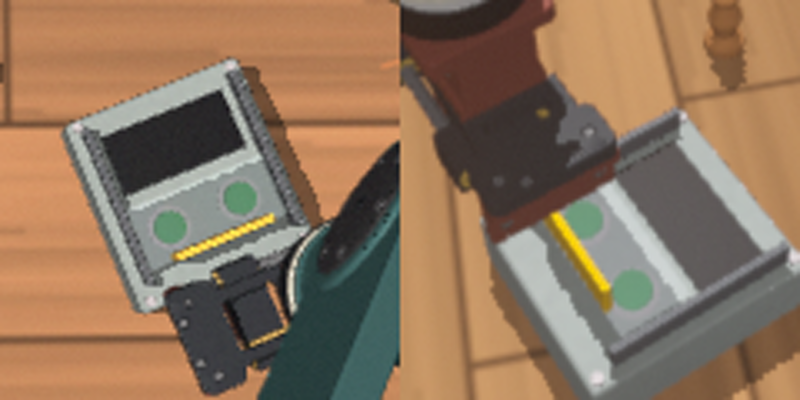

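The arm is in front of the tab, and nothing has been touched. I'll go down, then push.

Request:
{"op": "send_rows", "data": {
  "commands": [
    {"offset": [0.02, -0.002, 0.002], "rotation": [0, 0, 0]},
    {"offset": [0.045, -0.004, 0.004], "rotation": [0, 0, 0]},
    {"offset": [0.065, -0.0045, 0.005], "rotation": [0, 0, 0]},
    {"offset": [0.071, -0.0045, 0.006], "rotation": [0, 0, 0]},
    {"offset": [0.071, -0.0045, 0.006], "rotation": [0, 0, 0]},
    {"offset": [0.071, -0.0045, 0.006], "rotation": [0, 0, 0]}
  ]
}}

```text
t: 3.13
tcp_pos: [0.4548, -0.219, 0.0802]
eef_rot: [0.694, -0.135, 0.694, 0.135]
contact_force: [-0.5, 0.1, 0.4]
gripper_width: 0.0468
```

Request:
{"op": "send_rows", "data": {
  "commands": [
    {"offset": [0, 0, 0.006], "rotation": [0, 0, 0]},
    {"offset": [0, 0, 0.012], "rotation": [0, 0, 0]},
    {"offset": [0, 0, 0.018], "rotation": [0, 0, 0]},
    {"offset": [0, 0, 0.023], "rotation": [0, 0, 0]},
    {"offset": [0, 0, 0.028], "rotation": [0, 0, 0]},
    {"offset": [0, 0, 0.033], "rotation": [0, 0, 0]},
    {"offset": [0, 0, 0.038], "rotation": [0, 0, 0]},
    {"offset": [0, 0, 0.042], "rotation": [0, 0, 0]},
    {"offset": [0, 0, 0.042], "rotation": [0, 0, 0]}
  ]
}}

```text
t: 3.88
tcp_pos: [0.4943, -0.2039, 0.0795]
eef_rot: [0.694, -0.135, 0.694, 0.135]
contact_force: [-0.2, -0.4, 0.5]
gripper_width: 0.0464
```

Run:
```python
from h import *
o=arm.observe();print(o["t"],o["tcp_pos"],o["contact_force"],(o["tcp_pos"][:2]-B)@ex, (o["tcp_pos"][:2]-B)@[-ex[1],ex[0]])
for n in("top","side"): grab(n,f"pics/{n}3.png")
a=cv2.imread("pics/top3.png")[195:315,290:410];b=cv2.imread("pics/side3.png")[220:340,190:310]
cv2.imwrite("pics/c3.png",cv2.resize(np.hstack([a,b]),(800,400),interpolation=cv2.INTER_CUBIC))
```

```text
3.8833 [ 0.4942915  -0.2038873   0.07947495] [-0.23125328 -0.44949912  0.51417908] -0.012784695210900589 -0.002274568023572646
```

View pics/c3.png

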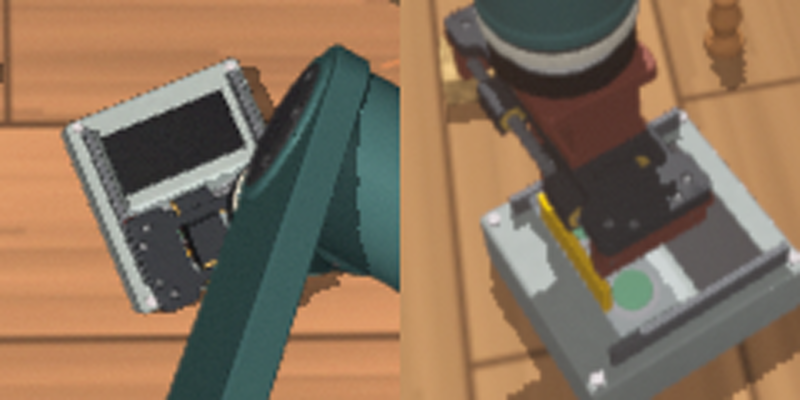

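The tab hasn't visibly moved, although by my numbers the fingertips should be past its near face. I'll project the expected points onto both pictures and look at a larger crop.

Run:
```python
from h import *
o=arm.observe();R=R0();p=o["tcp_pos"]
for n in("side","top"):
    E=np.load(f"pics/{n}3.npz")["extrinsics"];print(n,"cam",-E[:3,:3].T@E[:3,3])
x0,y0,s=150,130,4
im=cv2.imread("pics/side3.png")[y0:y0+150,x0:x0+200];im=cv2.resize(im,None,fx=s,fy=s,interpolation=cv2.INTER_CUBIC)
def dot(P,c):
    u=proj("pics/side3.png",P);q=((u+.5-[x0,y0])*s).astype(int);cv2.circle(im,tuple(map(int,q)),4,c,1);return q
for k,c in(((0,0,0),(0,0,255)),((0,.03,0),(255,0,255)),((0,-.03,0),(255,0,255)),((-.08,0,0),(255,0,0))):
    print(k,dot(p+R.apply(k),c))
cv2.imwrite("pics/c4.png",im)
```

```text
side cam [ 0.47611598 -0.62333076  0.78276272]
top cam [0.45211412 0.01890883 1.14950267]
(0, 0, 0) [386 656]
(0, 0.03, 0) [357 614]
(0, -0.03, 0) [417 699]
(-0.08, 0, 0) [375 569]
```

View pics/c4.png

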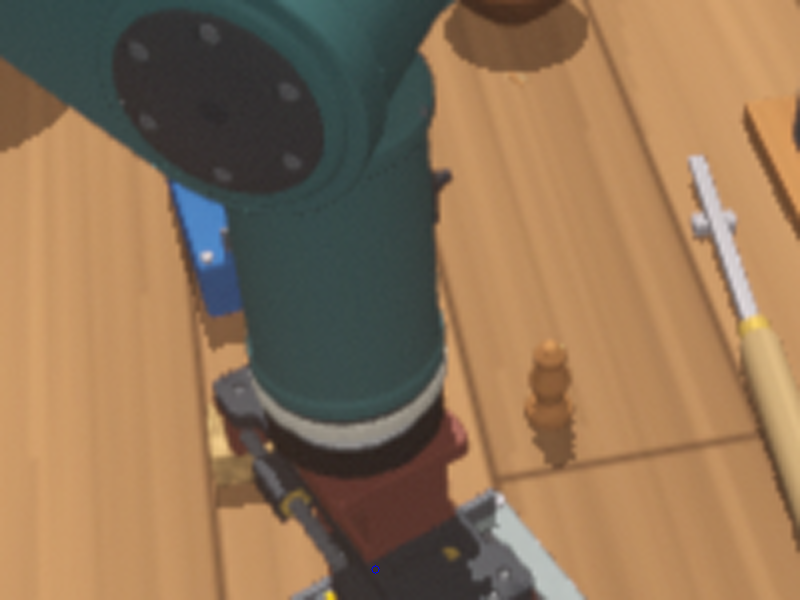

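The tab didn't move and no force was felt. The tips probably sit higher when the gripper is part open, since the TCP is defined for shut fingers, and so they passed over the tab. I'll back out at this height, go lower in front of the tab, and push again.

Request:
{"op": "send_rows", "data": {
  "commands": [
    {"offset": [0, 0.001, -0.012], "rotation": [0, 0, 0]},
    {"offset": [0, 0.002, -0.025], "rotation": [0, 0, 0]},
    {"offset": [0, 0.002, -0.042], "rotation": [0, 0, 0]},
    {"offset": [0, 0.002, -0.044], "rotation": [0, 0, 0]},
    {"offset": [0.006, 0.002, -0.044], "rotation": [0, 0, 0]},
    {"offset": [0.013, 0.002, -0.044], "rotation": [0, 0, 0]},
    {"offset": [0.013, 0.002, -0.044], "rotation": [0, 0, 0]}
  ]
}}

```text
t: 4.57
tcp_pos: [0.4513, -0.2183, 0.0652]
eef_rot: [0.694, -0.134, 0.695, 0.135]
contact_force: [-0.3, 0.7, -0.3]
gripper_width: 0.0462
```

Request:
{"op": "send_rows", "data": {
  "commands": [
    {"offset": [0, 0, 0.008], "rotation": [0, 0, 0]},
    {"offset": [0, 0, 0.016], "rotation": [0, 0, 0]},
    {"offset": [0, 0, 0.02], "rotation": [0, 0, 0]},
    {"offset": [0, 0, 0.024], "rotation": [0, 0, 0]},
    {"offset": [0, 0, 0.028], "rotation": [0, 0, 0]},
    {"offset": [0, 0, 0.032], "rotation": [0, 0, 0]}
  ]
}}

```text
t: 5.07
tcp_pos: [0.4822, -0.2063, 0.0665]
eef_rot: [0.694, -0.135, 0.694, 0.135]
contact_force: [0.3, 0.4, 0.5]
gripper_width: 0.0462
```

Run:
```python
from h import *
for n in("top","side"): grab(n,f"pics/{n}5.png")
a=cv2.imread("pics/side5.png")[220:340,170:310]
cv2.imwrite("pics/c5.png",cv2.resize(a,(700,600),interpolation=cv2.INTER_CUBIC))
```

```text
(no output)
```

View pics/c5.png

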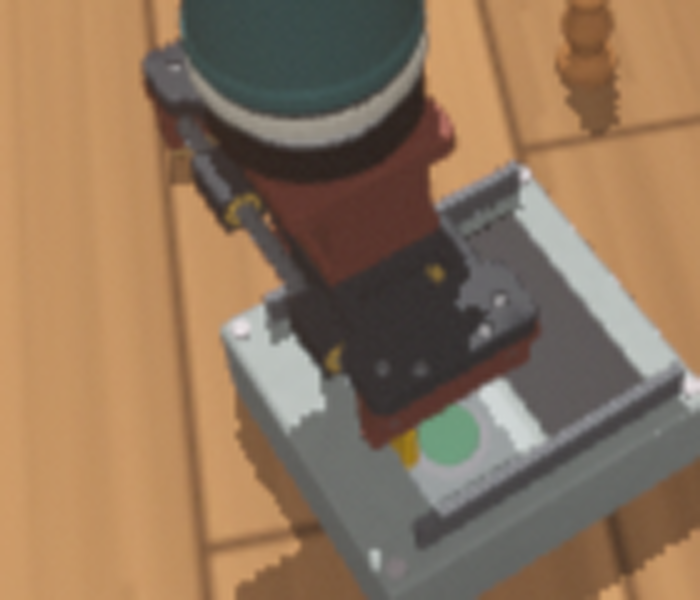

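Run:
```python
from h import *
o=arm.observe();R=R0();p=o["tcp_pos"];f="pics/side5.png"
print(p,R.as_matrix().round(3).tolist(),o["contact_force"])
for x in(-.06,-.08,-.1):
  for y in (-.0575,-.089):
    for z in(-.0375,.0375):
      print((x,y,z),((proj(f,p+R.apply((x,y,z)))+.5-[170,220])*5).round())
for y in(-.03,-.0233,-.037):print(y,[((proj(f,p+R.apply((0,y,z)))+.5-[170,220])*5).round() for z in(-.01,.01)])
print("tab right end",[((proj(f,[*(np.array([.4854,-.2061])-.04*np.array([-ex[1],ex[0]])),z])+.5-[170,220])*5).round() for z in (.067,.093)])
```

```text
[ 0.48236461 -0.20650292  0.06660009] [[0.001, -0.374, 0.927], [-0.0, 0.927, 0.374], [-1.0, -0.001, 0.0]] [ 1.0340939  -0.8732502  -0.14644872]
(-0.06, -0.0575, -0.0375) [338. 480.]
(-0.06, -0.0575, 0.0375) [509. 379.]
(-0.06, -0.089, -0.0375) [382. 547.]
(-0.06, -0.089, 0.0375) [555. 441.]
(-0.08, -0.0575, -0.0375) [334. 453.]
(-0.08, -0.0575, 0.0375) [508. 351.]
(-0.08, -0.089, -0.0375) [378. 521.]
(-0.08, -0.089, 0.0375) [555. 414.]
(-0.1, -0.0575, -0.0375) [329. 426.]
(-0.1, -0.0575, 0.0375) [507. 323.]
(-0.1, -0.089, -0.0375) [374. 494.]
(-0.1, -0.089, 0.0375) [555. 386.]
-0.03 [array([376., 464.]), array([418., 439.])]
-0.0233 [array([368., 451.]), array([410., 427.])]
-0.037 [array([385., 477.]), array([427., 452.])]
tab right end [array([417., 467.]), array([414., 435.])]
```

Run:
```python
from h import *
f="pics/side0.png";p=np.array([.13527,.5839,.1917]);R=Ro.from_quat([.0798,.70266,-.08088,.7024])
for x in(0,-.02,-.03,-.04,-.06): print(x,[((proj(f,p+R.apply((x,y,0)))+.5)/.7).round() for y in(-.051,0,.051)])
a=cv2.imread(f)[0:90,20:120];a=cv2.resize(a,None,fx=6,fy=6,interpolation=cv2.INTER_CUBIC)
for x in(0,-.03,-.06):
  for y in(-.051,0,.051):
    q=((proj(f,p+R.apply((x,y,0)))+.5-[20,0])*6).astype(int);cv2.circle(a,tuple(map(int,q)),4,(0,255,0) if x==0 else (255,0,255),-1)
cv2.imwrite("pics/c6.png",a)
```

```text
0 [array([119., 120.]), array([128., 108.]), array([136.,  96.])]
-0.02 [array([115., 111.]), array([124.,  99.]), array([132.,  87.])]
-0.03 [array([114., 106.]), array([122.,  94.]), array([131.,  83.])]
-0.04 [array([112., 102.]), array([121.,  90.]), array([129.,  78.])]
-0.06 [array([108.,  92.]), array([117.,  80.]), array([126.,  69.])]
```

View pics/c6.png

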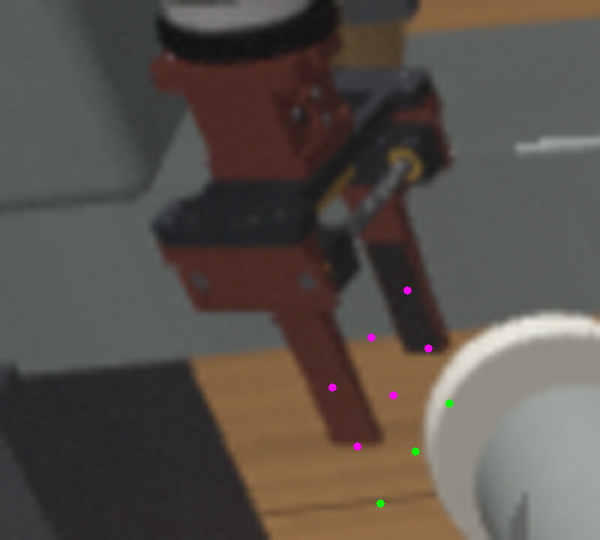

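The picture of the open gripper shows the tips about 30 mm behind the stated TCP (tips lie on the -0.03 dots). That agrees with the fingers passing over the tab. I'll treat the tip as TCP + 30 mm in z and redo the push.

Request:
{"op": "send_rows", "data": {
  "commands": [
    {"offset": [0, 0.001, -0.015], "rotation": [0, 0, 0]},
    {"offset": [0, 0.002, -0.03], "rotation": [0, 0, 0]},
    {"offset": [0, 0.002, -0.035], "rotation": [0, 0, 0]},
    {"offset": [0.01, 0.002, -0.035], "rotation": [0, 0, 0]},
    {"offset": [0.021, 0.002, -0.035], "rotation": [0, 0, 0]},
    {"offset": [0.021, 0.002, -0.035], "rotation": [0, 0, 0]},
    {"offset": [0.021, 0.002, -0.035], "rotation": [0, 0, 0]}
  ]
}}

```text
t: 5.75
tcp_pos: [0.4475, -0.2177, 0.0448]
eef_rot: [0.694, -0.134, 0.695, 0.135]
contact_force: [-0.5, -0.1, 0.5]
gripper_width: 0.0464
```

Request:
{"op": "send_rows", "data": {
  "commands": [
    {"offset": [0, 0, 0.008], "rotation": [0, 0, 0]},
    {"offset": [0, 0, 0.016], "rotation": [0, 0, 0]},
    {"offset": [0, 0, 0.024], "rotation": [0, 0, 0]},
    {"offset": [0, 0, 0.028], "rotation": [0, 0, 0]},
    {"offset": [0, 0, 0.032], "rotation": [0, 0, 0]},
    {"offset": [0, 0, 0.036], "rotation": [0, 0, 0]},
    {"offset": [0, 0, 0.04], "rotation": [0, 0, 0]}
  ]
}}

```text
t: 6.33
tcp_pos: [0.4858, -0.2029, 0.0456]
eef_rot: [0.694, -0.135, 0.694, 0.135]
contact_force: [-0.3, -0.9, 0.2]
gripper_width: 0.0467
```

```bash
cat >> h.py <<'E'
def yel(f):
    im=cv2.imread(f);h=cv2.cvtColor(im,cv2.COLOR_BGR2HSV);m=cv2.inRange(h,(20,150,90),(35,255,255));m[:235]=0;m[330:]=0;m[:,:215]=0;m[:,330:]=0
    p=cv2.findNonZero(m); 
    if p is None: return 0
    p=p[:,0];return len(p),p.min(0),p.max(0),p[p[:,1].argmax()]
E
python3 - <<'E'
from h import *
grab("side","pics/side7.png")
for k in(2,3,5,7):print(k,yel(f"pics/side{k}.png"))
E
```

```text
2 (154, array([234, 284], dtype=int32), array([252, 312], dtype=int32), array([251, 312], dtype=int32))
3 (161, array([232, 278], dtype=int32), array([252, 312], dtype=int32), array([251, 312], dtype=int32))
5 (20, array([249, 306], dtype=int32), array([252, 312], dtype=int32), array([251, 312], dtype=int32))
7 (4, array([258, 307], dtype=int32), array([260, 308], dtype=int32), array([258, 308], dtype=int32))
```

The tab moved about 15 mm, as predicted. I'll keep pushing.

Request:
{"op": "send_rows", "data": {
  "commands": [
    {"offset": [0, 0, 0.005], "rotation": [0, 0, 0]},
    {"offset": [0, 0, 0.01], "rotation": [0, 0, 0]},
    {"offset": [0, 0, 0.015], "rotation": [0, 0, 0]},
    {"offset": [0, 0, 0.02], "rotation": [0, 0, 0]},
    {"offset": [0, 0, 0.025], "rotation": [0, 0, 0]},
    {"offset": [0, 0, 0.03], "rotation": [0, 0, 0]},
    {"offset": [0, 0, 0.035], "rotation": [0, 0, 0]},
    {"offset": [0, 0, 0.035], "rotation": [0, 0, 0]},
    {"offset": [0, 0, 0.035], "rotation": [0, 0, 0]}
  ]
}}

```text
t: 7.13
tcp_pos: [0.5186, -0.1897, 0.0455]
eef_rot: [0.694, -0.135, 0.694, 0.135]
contact_force: [-0.5, -0.1, 0.7]
gripper_width: 0.0465
```

Request:
{"op": "send_rows", "data": {
  "commands": [
    {"offset": [0, 0, 0.002], "rotation": [0, 0, 0]},
    {"offset": [0, 0, 0.004], "rotation": [0, 0, 0]},
    {"offset": [0, 0, 0.004], "rotation": [0, 0, 0]},
    {"offset": [0, 0, 0.004], "rotation": [0, 0, 0]}
  ]
}}

```text
t: 7.47
tcp_pos: [0.5217, -0.1884, 0.0455]
eef_rot: [0.694, -0.135, 0.694, 0.135]
contact_force: [-0.2, 0.2, 0.3]
gripper_width: 0.0463
```

Request:
{"op": "send_rows", "data": {
  "commands": [
    {"offset": [0, 0, 0.002], "rotation": [0, 0, 0]},
    {"offset": [0, 0, 0.003], "rotation": [0, 0, 0]},
    {"offset": [0, 0, 0.003], "rotation": [0, 0, 0]},
    {"offset": [0, 0, 0.003], "rotation": [0, 0, 0]}
  ]
}}

```text
t: 7.8
tcp_pos: [0.5244, -0.1872, 0.0455]
eef_rot: [0.694, -0.135, 0.694, 0.135]
contact_force: [-0.6, -1.2, 1.4]
gripper_width: 0.0466
```

Request:
{"op": "send_rows", "data": {
  "commands": [
    {"offset": [0, 0, 0.001], "rotation": [0, 0, 0]},
    {"offset": [0, 0, 0.002], "rotation": [0, 0, 0]},
    {"offset": [0, 0, 0.002], "rotation": [0, 0, 0]}
  ]
}}

```text
t: 8.05
tcp_pos: [0.526, -0.1866, 0.0455]
eef_rot: [0.694, -0.135, 0.694, 0.135]
contact_force: [-3.1, -1.7, 1.3]
gripper_width: 0.0465
```

Request:
{"op": "send_rows", "data": {
  "commands": [
    {"offset": [0, 0, 0.001], "rotation": [0, 0, 0]},
    {"offset": [0, 0, 0.002], "rotation": [0, 0, 0]},
    {"offset": [0, 0, 0.002], "rotation": [0, 0, 0]}
  ]
}}

```text
t: 8.3
tcp_pos: [0.526, -0.1866, 0.0455]
eef_rot: [0.693, -0.135, 0.695, 0.135]
contact_force: [-9.1, -5.3, 6.4]
gripper_width: 0.0466
```

Run:
```python
from h import *
o=arm.observe();print(o["contact_force"],(o["tcp_pos"][:2]-B)@ex)
grab("side","pics/side8.png");grab("top","pics/top8.png")
for k in(7,8):print(k,yel(f"pics/side{k}.png"))
```

```text
[-9.08597438 -5.3284748   6.43102459] 0.023107075001031832
7 (4, array([258, 307], dtype=int32), array([260, 308], dtype=int32), array([258, 308], dtype=int32))
8 (4, array([276, 296], dtype=int32), array([277, 298], dtype=int32), array([276, 298], dtype=int32))
```

The force rose to about 10 N at the hard stop, so the shutter is fully open. I'll back off and centre over the buttons.

Run:
```python
from h import *
p=arm.observe()["tcp_pos"];print(rel([*(B+0.0*ex),p[2]],target(YAW)))
```

```text
(array([ 0.0001, -0.002 , -0.0231]), array([ 0.03, -0.21, -0.02]))
```

Request:
{"op": "send_rows", "data": {
  "commands": [
    {"offset": [0, 0, -0.01], "rotation": [0, 0, 0]},
    {"offset": [0, -0.001, -0.02], "rotation": [0, 0, 0]},
    {"offset": [0, -0.002, -0.026], "rotation": [0, 0, 0]},
    {"offset": [0, -0.002, -0.026], "rotation": [0, 0, 0]},
    {"offset": [0, -0.002, -0.026], "rotation": [0, 0, 0]},
    {"offset": [0, -0.002, -0.026], "rotation": [0, 0, 0]}
  ]
}}

```text
t: 8.9
tcp_pos: [0.5051, -0.1975, 0.0456]
eef_rot: [0.694, -0.135, 0.694, 0.134]
contact_force: [0.0, -0.0, -0.0]
gripper_width: 0.0466
```

Run:
```python
from h import *
o=arm.observe();print(o["contact_force"],o["tcp_pos"],rel([*B,o["tcp_pos"][2]],target(YAW)))
for n in("top","side"): grab(n,f"pics/{n}9.png")
print(yel("pics/side9.png"))
a=cv2.imread("pics/top9.png")[195:315,290:410];b=cv2.imread("pics/side9.png")[220:340,190:310]
cv2.imwrite("pics/c9.png",cv2.resize(np.hstack([a,b]),(800,400),interpolation=cv2.INTER_CUBIC))
```

```text
[ 0.02710365 -0.04376506 -0.02684566] [ 0.50514657 -0.19749132  0.0456371 ] (array([0.    , 0.0004, 0.0003]), array([-0.02,  0.04,  0.03]))
(1, array([276, 298], dtype=int32), array([276, 298], dtype=int32), array([276, 298], dtype=int32))
```

View pics/c9.png

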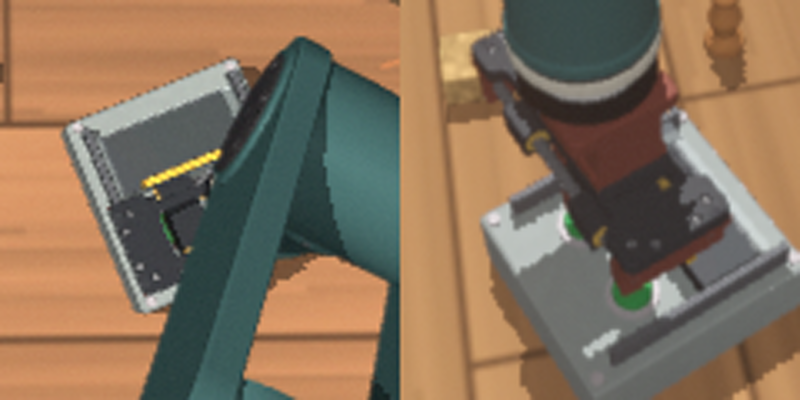

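The picture shows the shutter open, with the tab at (145–220, 185–155) in the left half. Both green buttons are uncovered, at (575,225) and (633,295) in the right half, and the fingers are above them. I'll go down slowly.

Request:
{"op": "send_rows", "data": {
  "commands": [
    {"offset": [0.004, 0, 0], "rotation": [0, 0, 0]},
    {"offset": [0.008, 0, 0], "rotation": [0, 0, 0]},
    {"offset": [0.011, 0, 0], "rotation": [0, 0, 0]},
    {"offset": [0.011, 0, 0], "rotation": [0, 0, 0]},
    {"offset": [0.011, 0, 0], "rotation": [0, 0, 0]}
  ]
}}

```text
t: 9.42
tcp_pos: [0.5044, -0.1971, 0.034]
eef_rot: [0.694, -0.134, 0.694, 0.135]
contact_force: [-0.4, 0.5, 1.3]
gripper_width: 0.0466
```

Request:
{"op": "send_rows", "data": {
  "commands": [
    {"offset": [0.002, 0, 0], "rotation": [0, 0, 0]},
    {"offset": [0.004, 0, 0], "rotation": [0, 0, 0]},
    {"offset": [0.004, 0, 0], "rotation": [0, 0, 0]},
    {"offset": [0.004, 0, 0], "rotation": [0, 0, 0]}
  ]
}}

```text
t: 9.75
tcp_pos: [0.5047, -0.1973, 0.0304]
eef_rot: [0.694, -0.135, 0.694, 0.135]
contact_force: [-0.2, -0.2, 0.8]
gripper_width: 0.0463
```

Request:
{"op": "send_rows", "data": {
  "commands": [
    {"offset": [0.0015, 0, 0], "rotation": [0, 0, 0]},
    {"offset": [0.003, 0, 0], "rotation": [0, 0, 0]},
    {"offset": [0.003, 0, 0], "rotation": [0, 0, 0]},
    {"offset": [0.003, 0, 0], "rotation": [0, 0, 0]}
  ]
}}

```text
t: 10.08
tcp_pos: [0.5048, -0.1974, 0.0276]
eef_rot: [0.694, -0.135, 0.694, 0.135]
contact_force: [-1.3, 0.5, 4.5]
gripper_width: 0.0465
```

Request:
{"op": "send_rows", "data": {
  "commands": [
    {"offset": [0.0015, 0, 0], "rotation": [0, 0, 0]},
    {"offset": [0.003, 0, 0], "rotation": [0, 0, 0]},
    {"offset": [0.003, 0, 0], "rotation": [0, 0, 0]},
    {"offset": [0.003, 0, 0], "rotation": [0, 0, 0]}
  ]
}}

```text
t: 10.42
tcp_pos: [0.5048, -0.1974, 0.0246]
eef_rot: [0.694, -0.135, 0.694, 0.135]
contact_force: [-1.3, 0.8, 6.2]
gripper_width: 0.0465
```

The force follows two springs in parallel (4.5 N, then 6.2 N), so both buttons are going down. I'll go on to the stop.

Request:
{"op": "send_rows", "data": {
  "commands": [
    {"offset": [0.0015, 0, 0], "rotation": [0, 0, 0]},
    {"offset": [0.003, 0, 0], "rotation": [0, 0, 0]},
    {"offset": [0.0035, 0, 0], "rotation": [0, 0, 0]},
    {"offset": [0.0035, 0, 0], "rotation": [0, 0, 0]},
    {"offset": [0.0035, 0, 0], "rotation": [0, 0, 0]}
  ]
}}

```text
t: 10.83
tcp_pos: [0.5049, -0.1974, 0.0229]
eef_rot: [0.694, -0.135, 0.694, 0.134]
contact_force: [-4.6, 2.7, 23.3]
gripper_width: 0.0465
```

Run:
```python
from h import *
o=arm.observe();print(o["contact_force"],o["tcp_pos"],R0().inv().apply(o["wrist_torque"]))
```

```text
[-4.6359031   2.73876556 23.28796656] [ 0.50488063 -0.19742004  0.02289944] [0.01628396 0.68084645 0.84483771]
```

The buttons are at the stop (23 N). The wrist torque fits a balanced load on both fingers. I'll hold for more than 3 s.

Request:
{"op": "send_rows", "data": {
  "commands": [
    {"offset": [0, 0, 0], "rotation": [0, 0, 0]},
    {"offset": [0, 0, 0], "rotation": [0, 0, 0]},
    {"offset": [0, 0, 0], "rotation": [0, 0, 0]},
    {"offset": [0, 0, 0], "rotation": [0, 0, 0]},
    {"offset": [0, 0, 0], "rotation": [0, 0, 0]},
    {"offset": [0, 0, 0], "rotation": [0, 0, 0]},
    {"offset": [0, 0, 0], "rotation": [0, 0, 0]},
    {"offset": [0, 0, 0], "rotation": [0, 0, 0]},
    {"offset": [0, 0, 0], "rotation": [0, 0, 0]},
    {"offset": [0, 0, 0], "rotation": [0, 0, 0]}
  ]
}}

```text
t: 11.67
tcp_pos: [0.5049, -0.1974, 0.0229]
eef_rot: [0.694, -0.135, 0.694, 0.134]
contact_force: [-6.6, 3.2, 23.9]
gripper_width: 0.0467
```

Request:
{"op": "send_rows", "data": {
  "commands": [
    {"offset": [0, 0, 0], "rotation": [0, 0, 0]},
    {"offset": [0, 0, 0], "rotation": [0, 0, 0]},
    {"offset": [0, 0, 0], "rotation": [0, 0, 0]},
    {"offset": [0, 0, 0], "rotation": [0, 0, 0]},
    {"offset": [0, 0, 0], "rotation": [0, 0, 0]},
    {"offset": [0, 0, 0], "rotation": [0, 0, 0]},
    {"offset": [0, 0, 0], "rotation": [0, 0, 0]},
    {"offset": [0, 0, 0], "rotation": [0, 0, 0]},
    {"offset": [0, 0, 0], "rotation": [0, 0, 0]},
    {"offset": [0, 0, 0], "rotation": [0, 0, 0]}
  ]
}}

```text
t: 12.5
tcp_pos: [0.5049, -0.1974, 0.0229]
eef_rot: [0.694, -0.135, 0.694, 0.134]
contact_force: [-5.0, 2.2, 23.2]
gripper_width: 0.0467
```

Request:
{"op": "send_rows", "data": {
  "commands": [
    {"offset": [0, 0, 0], "rotation": [0, 0, 0]},
    {"offset": [0, 0, 0], "rotation": [0, 0, 0]},
    {"offset": [0, 0, 0], "rotation": [0, 0, 0]},
    {"offset": [0, 0, 0], "rotation": [0, 0, 0]},
    {"offset": [0, 0, 0], "rotation": [0, 0, 0]},
    {"offset": [0, 0, 0], "rotation": [0, 0, 0]},
    {"offset": [0, 0, 0], "rotation": [0, 0, 0]},
    {"offset": [0, 0, 0], "rotation": [0, 0, 0]},
    {"offset": [0, 0, 0], "rotation": [0, 0, 0]},
    {"offset": [0, 0, 0], "rotation": [0, 0, 0]}
  ]
}}

```text
t: 13.33
tcp_pos: [0.5049, -0.1974, 0.0229]
eef_rot: [0.694, -0.135, 0.694, 0.134]
contact_force: [-5.9, 1.9, 24.4]
gripper_width: 0.0463
```

Request:
{"op": "send_rows", "data": {
  "commands": [
    {"offset": [0, 0, 0], "rotation": [0, 0, 0]},
    {"offset": [0, 0, 0], "rotation": [0, 0, 0]},
    {"offset": [0, 0, 0], "rotation": [0, 0, 0]},
    {"offset": [0, 0, 0], "rotation": [0, 0, 0]},
    {"offset": [0, 0, 0], "rotation": [0, 0, 0]},
    {"offset": [0, 0, 0], "rotation": [0, 0, 0]},
    {"offset": [0, 0, 0], "rotation": [0, 0, 0]},
    {"offset": [0, 0, 0], "rotation": [0, 0, 0]},
    {"offset": [0, 0, 0], "rotation": [0, 0, 0]},
    {"offset": [0, 0, 0], "rotation": [0, 0, 0]}
  ]
}}

```text
t: 14.17
tcp_pos: [0.5049, -0.1974, 0.0229]
eef_rot: [0.694, -0.135, 0.694, 0.134]
contact_force: [-5.4, 2.6, 23.9]
gripper_width: 0.0462
```

Request:
{"op": "send_rows", "data": {
  "commands": [
    {"offset": [-0.006, 0, 0], "rotation": [0, 0, 0]},
    {"offset": [-0.014, 0, 0], "rotation": [0, 0, 0]},
    {"offset": [-0.03, 0, 0], "rotation": [0, 0, 0]},
    {"offset": [-0.06, 0, 0], "rotation": [0, 0, 0]},
    {"offset": [-0.09, 0, 0], "rotation": [0, 0, 0]},
    {"offset": [-0.12, 0, 0], "rotation": [0, 0, 0]},
    {"offset": [-0.15, 0, 0], "rotation": [0, 0, 0]},
    {"offset": [-0.17, 0, -0.025], "rotation": [0, 0, 0]},
    {"offset": [-0.17, 0, -0.06], "rotation": [0, 0, 0]},
    {"offset": [-0.17, 0, -0.06], "rotation": [0, 0, 0]}
  ]
}}

```text
t: 15.0
tcp_pos: [0.4452, -0.2207, 0.192]
eef_rot: [0.693, -0.135, 0.695, 0.134]
contact_force: [-1.7, 0.3, 0.1]
gripper_width: 0.0464
```

Request:
{"op": "send_rows", "data": {
  "commands": [
    {"offset": [0, 0.03, -0.01], "rotation": [0, 0, 0]},
    {"offset": [0, 0.06, -0.015], "rotation": [0, 0, 0]},
    {"offset": [0, 0.095, -0.015], "rotation": [0, 0, 0]},
    {"offset": [0, 0.13, -0.015], "rotation": [0, 0, 0]},
    {"offset": [0, 0.165, -0.015], "rotation": [0, 0, 0]},
    {"offset": [0, 0.2, -0.015], "rotation": [0, 0, 0]},
    {"offset": [0, 0.2, -0.015], "rotation": [0, 0, 0]},
    {"offset": [0, 0.2, -0.015], "rotation": [0, 0, 0]}
  ]
}}

```text
t: 15.67
tcp_pos: [0.3595, -0.0384, 0.1907]
eef_rot: [0.694, -0.136, 0.694, 0.136]
contact_force: [1.2, -0.4, -0.2]
gripper_width: 0.0462
```

Run:
```python
from h import *
o=arm.observe();print(o["t"],o["contact_force"],o["tcp_pos"])
for n in("top","side"): grab(n,f"pics/{n}10.png")
a=cv2.imread("pics/top10.png")[180:320,140:480]
b=cv2.imread("pics/side10.png")[120:420,120:420]
a=cv2.resize(a,(480,198));b=cv2.resize(b,(320,320))
c=np.zeros((560,700,3),np.uint8);a=cv2.resize(cv2.imread("pics/top10.png")[195:315,290:410],(340,340),interpolation=cv2.INTER_CUBIC)
b=cv2.resize(cv2.imread("pics/side10.png")[100:340,160:400],(360,360),interpolation=cv2.INTER_CUBIC)
c[:340,:340]=a;c[:360,340:]=b;c[360:560,:]=cv2.resize(cv2.imread("pics/top10.png")[140:300,0:560],(700,200))
cv2.imwrite("pics/c10.png",c)
```

```text
15.6667 [ 1.19223879 -0.35922939 -0.19907512] [ 0.35946385 -0.03844965  0.19065699]
```

View pics/c10.png

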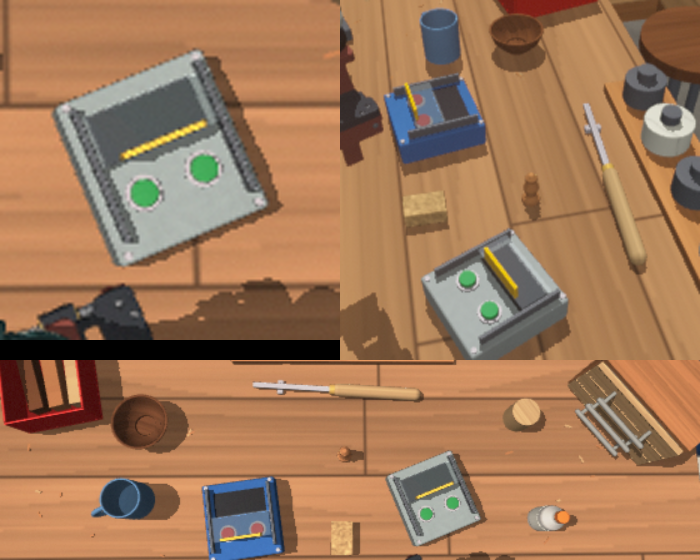

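The picture shows the shutter open, with the tab at (165,140) in the top-left panel. Both green buttons are up, at (145,192) and (204,168). The blue station and the loose things are unmoved, and the arm is clear. I'll hand in.

```bash
python3 -c "
from bench import arm
print(arm.finish_job())"
```

```text
the job is handed in; nothing more can be done
None
```

The lathe reset is done and the job is handed in, at about 16 s of the 42 s allowed. I don't have a verdict: `finish_job` reports none, and there was no direct reading of the joints.

**Shutter:** I pushed it open by the yellow tab until it hit its stop, where the force rose to about 11 N sideways.

**Buttons:** I pressed both green buttons together, one with each fingertip. At the bottom the force was about 23 N, and I held them there for about 3.4 s. The force on the way down matched two springs in parallel, and the wrist torque fitted an even load on both fingers. I then lifted straight up and moved clear.

**Last pictures:** The shutter is open, both green buttons are up, and the arm is clear. The blue station and the loose things look unmoved by eye; I did not measure them.

**What disagreed:**
- **Fingertip position:** With the gripper open, the tips sit about 30 mm behind the stated TCP. My first two pushes passed over the tab without touching it, and I corrected for this.
- **Refused moves:** Two move calls were refused for a missing rotation key, and the arm did not move.
- **Camera check:** The two cameras differed by about 1 pixel (2–3 mm) on the station's position, which made no difference to the job.

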